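# Clock a round connector shell in its assembly nest and clamp it

## Robot

A 6-joint arm with a two-finger parallel gripper is mounted at the origin on the work surface; the furniture and walls round the work are solid. World frame = base frame: x ahead of the robot, y to its left, z up, the work surface at z = 0. Lengths are in mm, angles in rad, forces in N, time in s.
With the tool pointing down it reaches from about 300 to 775 mm from the base axis. Payload 14.6 kg.
Tool frame: the origin (TCP) lies midway between the tips of the shut fingers; the grasp point (between the pads) lies 19 mm behind it (ctrl.hold_point_z is the z of the grasp point in the tool frame, in mm); z points along the fingers, y is the line along which they close (so a half turn about z gives the same grasp; the last joint's range is limited). The gripper opens to 94 mm and grips with 3 to 60 N. Pads are 16 mm wide; open, the fingers measure 119 mm over their backs; the gripper's body (75 mm by 177 mm) begins 78 mm behind the grasp point.
Start: joints at [-1.37, 0.3, 1.521, -0, 1.321, -0.067], TCP at [145.529, -530.387, 205.446] pointing down, gripper open.
Joint ranges: [-3.03, 3.03], [-0.79, 2.21], [0.23, 2.52], [-1.04, 4.18], [0, 3.07], [-2.55, 2.55]. Speed limits (rad/s): [2.22, 2.22, 2.57, 3.14, 3.14, 3.14].

## Interface

Orientations are given as a unit quaternion [w, x, y, z].
In Python, from cell import monitor, snapshot, job, finder, ctrl gives the robot as it stands.
- The arm moves only by the tool send_rows, never from a script. Its argument "steps" is a list of rows, each a list of 5 numbers: the shift along the tool's x, y, z in m, then the turn about the tool's z in degrees, then the closure, from 0 (fully open) to 1 (shut). A call has exactly 10 rows; each row is the pose to reach, as a shift and turn from the pose commanded when the call began, along the tool's axes at that moment; what a row does not reach only later rows make up. A row lasts 1/8 s, in which the tool goes at most 62.5 mm and 10.7 degrees, less where a joint would pass 70% of its speed; a pose out of reach is approached as far as the arm can. A call with a gripper value outside its range is refused whole. The fingers move at their own pace and stop on an object; "force" is the grip in N (left out, the last holds). Time passes only in rows, so rows that repeat a pose let the fingers close, or fill a call up. It gives the time, the measured TCP pose, the force, the opening and the grip force at its end, in the units of the state.
- monitor.get_obs(): the state, without advancing time (a new reading comes with each control period).
- snapshot(name): name is "side" or "top" or "wrist"; returns a dict with "frame" (400x640x3 uint8, red, green, blue), "depth" (400x640 float32, mm along the optical axis (not along the pixel's ray), 0 where there is no reading), "fx", "fy", "cx", "cy" (pixels), "dist_coeffs" ([k1, k2, p1, p2, k3] as OpenCV has them; the pictures are not rectified), "R" (3x3) and "t" (3): a world point X has camera coordinates R X + t. Camera axes: x right, y down, z forward; pixel columns grow to the right and rows downward; lengths in mm; the calibration is good to about 2 mm. A picture is of the moment at which its call begins.
- job.sign_off(): hands the job in; it is judged then, once.
Trained networks look in a picture, given as the dict that the camera call returned (one of the last four; its "shot" number tells which), for a name from the list of things; names that differ only in an ending like _2 or _b are one class to them, and where a whole thing is asked for, a point or a joint stands for the part that bears it (a point fixed in the world has none). Each returns a list of dicts, best first, with "confidence" (0 to 1); they miss things now and then, are a little off and sometimes report something else, mostly with a low value. They report only what shows in the picture. A call takes as long as a camera call.
- finder.recognise(label, picture): "at" ([column, row] in pixels, amid what is visible of it).
The state is a dict: "t": time; "qpos": joint angles; "joint_vel": joint speeds; "tau": joint torques, N m; "ee_pos": TCP position; "tool_rot": TCP orientation; "force": force on the tool from outside, world axes, zero at the start; "wrist_torque": the same for the moment, N m; "gripper_width": opening from 0.0 (shut) to 1.0 (fully open); "finger_force": force on a finger pad.
Only numpy, scipy, OpenCV 4.12 (cv2) and the standard library are available. Lean on these libraries where they do the work, as an engineer would, in place of code of your own. Each camera call takes 0.05 s, during which the arm holds its last target. There are 200 camera calls.

## Task

The aluminium connector shell in the assembly nest must be clocked before its contacts go in. Push it round by the ears on its rim until its keyway faces the spring pin and the pin springs fully home in it, feeling for the stop: never push the shell with more than 20 N. Then press the red handle of the toggle clamp gently all the way down, so that the shell is held, and leave the other things on the bench alone.

Things in the scene. Friction and masses are not known exactly. Their poses are not given: they have to be found in the camera images.
- nest: Fixed nest: grey plate 10 mm thick (x -84 to 124, y -88 to 172 mm) with a dark steel collar, 105 mm outside, top at 41 mm, holding the shell's barrel. Origin: collar's axis at bench level, z up. Angles are about it, counter-clockwise from its x axis. Angles 130 to 310 degrees round the shell are free; the clamp stands at 90 degrees, 94 mm out and beyond.
- slot_mid (a point): Middle of the arc slot, on the plate, 98 mm from the nest's axis at angle -10 degrees. The lock bracket, an aluminium block with a red line on top (88 to 110 mm out, knob to 134 mm, 62 mm high, 36 mm wide), is clamped in the slot anew for each job: it stands anywhere up to 12 degrees either side of this mark, unmeasured. It holds the spring pin, which points at the axis.
- shell: Loose round connector shell, aluminium, dark insert with brass contacts, 0.4 to 0.75 kg; turns in the collar with friction and 0.6 mm play. Origin: its axis, underside of the flange, 42 mm above the bench. Flange 116 mm across, 24 mm high. Three ears, 18 mm wide, radius 58 to 83 mm, 58 to 66 mm above the bench, at 60, 180 and 300 degrees counter-clockwise from its x axis (the keyway).
- keyway (a point): Mouth of the shell's one keyway, on its x axis at 58 mm radius: a square notch in the rim, 13 mm wide and 11 mm deep, full flange height, white tick beside it. The pin enters only when it is within about 1.5 degrees of the pin; then the shell is locked both ways and any further push meets a rigid stop. Turning it by an ear's side takes 1 to 8 N.
- lock_pin (a joint): Travel of the spring pin towards the nest's axis, m. Steel pin, 10 mm thick, 50 mm above the bench, under the ears. About 0 while its nose rubs on the shell's rim, 0.009 when sprung fully home in the keyway; its spring pushes with about 3 N.
- clamp_handle (a joint): Angle of the toggle clamp's handle, rad: 0 open (54 degrees above level), 0.942 fully closed (level, hard stop). It turns about a level line along the nest's x at nest y = 126 mm, z = 84 mm. Pressing it down swings the clamp's arm down on the shell's flange. Stiff: 0.2 to 0.4 N m; stays where it is left. Open, the clamp is 175 mm high.
- handle_grip (a point): Middle of the upper side of the handle's red plastic grip (66 mm long, 22 mm wide), 79 mm out along the handle from its hinge and 9.5 mm above its centre line: at nest y = 165 mm and 154 mm high when open, at y = 205 mm and 94 mm high when closed. A straight press down at nest y = 172 mm closes it, the finger sliding along the grip.
- bundle_red: tied bundle of red leads, 198 mm long, lying right of the nest; leave it alone. Origin at the centre of its underside.
- grease_jar: white jar with a blue lid, 56 mm across and 55 mm high, on the left of the nest; leave it alone. Origin at the centre of its underside.
- tally: small white hand tally counter, 45 mm across and 32 mm high, in front of the jar; leave it alone. Origin at the centre of its underside.
- pincers: steel tweezers, 126 mm long, lying at the back right; leave it alone. Origin at the centre of its underside.
- bundle_red_b: second tied bundle of red leads, 198 mm long, behind the first; leave it alone. Origin at the centre of its underside.
- bundle_black: tied bundle of black leads, 198 mm long, behind the red ones; leave it alone. Origin at the centre of its underside.

How it is judged:
By the outcome, as a careful person would: the job done as asked, in the order asked, and still so for the second after the job is handed in, with the robot touching nothing.
It also fails if it takes over 72 s, if anything falls off the work surface, if the arm or the gripper's body presses on something with over 40 N, if the wrist force passes 120 N, or if a joint passes its speed limit or range.

## Working session

There is one attempt and no reset: what is moved stays moved. The work goes in short steps, Python scripts to look and compute and a tool call to move; the robot and the scene stay as the last step left them, time stands still between calls to the robot, and variables do not carry over. Pictures are saved under pics/ and viewed, at most 10 in all, crops included, and the job is handed in when it is done.

Besides the shell and the picture viewer there is one more tool, called after "Emit:" as name([rows], argument=value, ...), one row to a line, values as JSON. send_rows: Moves the arm, as the interface text tells. Its arguments: {"type":"object","properties":{"steps":{"type":"array"},"force":{"type":"number"}},"required":["steps"]}

```bash
mkdir -p pics; ls; cat > h.py <<'E'
import numpy as np, cv2
from cell import monitor, snapshot, job, finder, ctrl
def K(p): return np.array([[p['fx'],0,p['cx']],[0,p['fy'],p['cy']],[0,0,1.]])
def D(p): return np.array(p['dist_coeffs'],float)
def ray(p,uv):
    n=cv2.undistortPoints(np.array(uv,float).reshape(-1,1,2),K(p),D(p)).reshape(-1,2)
    R=np.array(p['R']);t=np.array(p['t'])
    return -R.T@t, np.c_[n,np.ones(len(n))]@R
def at_z(p,uv,z):
    c,d=ray(p,uv); return c+d*((z-c[2])/d[:,2])[:,None]
def at_depth(p,uv):
    uv=np.array(uv,float).reshape(-1,2); c,d=ray(p,uv)
    z=p['depth'][uv[:,1].round().astype(int),uv[:,0].round().astype(int)]
    return c+d*z[:,None]
def proj(p,X):
    r,_=cv2.Rodrigues(np.array(p['R'],float)); return cv2.projectPoints(np.array(X,float).reshape(-1,1,3),r,np.array(p['t'],float),K(p),D(p))[0].reshape(-1,2)
def save(p,n,img=None): cv2.imwrite('pics/'+n+'.png',(p['frame'] if img is None else img)[:,:,::-1])
E
python3 - <<'E'
from h import *
o=monitor.get_obs(); print(o)
for n in('top','side'):
    p=snapshot(n); save(p,n+'0'); print(n,-np.array(p['R']).T@p['t'])
    for l in('nest','shell','keyway','lock_pin','clamp_handle','handle_grip','slot_mid','grease_jar','tally'):
        r=finder.recognise(l,p)[:2]
        print(l,[(np.round(q['at']).tolist(),round(q['confidence'],2),at_depth(p,q['at']).round().tolist()) for q in r])
E
```

```text
pics
{'t': 0.0, 'qpos': array([-1.36961141e+00,  3.00494033e-01,  1.52157976e+00,  1.83785253e-06,
        1.32067033e+00, -6.65929200e-02]), 'joint_vel': array([-0.00013404,  0.00104051,  0.00032886,  0.00048629, -0.00070342,
        0.0010384 ]), 'tau': array([-2.85621798e-03, -5.31816173e+01, -3.52744102e+01,  7.07436260e-02,
        2.43473402e-02, -5.43537840e-05]), 'ee_pos': array([ 145.47434867, -530.14793956,  204.87430255]), 'tool_rot': array([-5.74492439e-04,  9.91050127e-01,  1.33489006e-01, -3.78272902e-05]), 'force': array([-0.41234345,  0.82560272,  0.71513373]), 'wrist_torque': array([-0.02728204, -0.00966337, -0.0342785 ]), 'finger_force': 0.0, 'gripper_width': 1.002751280768669}
top [ 297.54348616  -71.93903574 1352.4711352 ]
nest [([300.0, 218.0], 0.95, [[509.0, -36.0, 130.0]]), ([406.0, 214.0], 0.39, [[545.0, -355.0, 18.0]])]
shell [([327.0, 226.0], 0.83, [[498.0, -112.0, 71.0]])]
keyway [([224.0, 196.0], 0.72, [[587.0, 200.0, 52.0]]), ([330.0, 230.0], 0.56, [[486.0, -123.0, 70.0]])]
lock_pin []
clamp_handle [([271.0, 215.0], 0.51, [[514.0, 44.0, 149.0]])]
handle_g
[... 245 characters left out ...]
[[586.0, 205.0, 57.0]]), ([407.0, 198.0], 0.65, [[599.0, -363.0, 14.0]])]
tally [([219.0, 228.0], 0.44, [[493.0, 214.0, 26.0]])]
side [ 566.88589339 -857.88831073  431.64324344]
nest [([312.0, 256.0], 0.77, [[527.0, -159.0, 13.0]])]
shell [([304.0, 230.0], 0.93, [[511.0, -151.0, 69.0]])]
keyway [([302.0, 228.0], 0.6, [[505.0, -137.0, 69.0]])]
lock_pin [([354.0, 237.0], 0.45, [[615.0, -146.0, 55.0]])]
clamp_handle [([316.0, 169.0], 0.57, [[526.0, 41.0, 140.0]])]
handle_grip [([312.0, 167.0], 0.86, [[514.0, 42.0, 146.0]])]
slot_mid [([313.0, 254.0], 0.78, [[530.0, -158.0, 18.0]])]
grease_jar [([340.0, 185.0], 0.88, [[588.0, 195.0, 44.0]])]
tally [([318.0, 190.0], 0.58, [[523.0, 207.0, 21.0]])]
```

```bash
python3 - <<'E'
import cv2,numpy as np
a=cv2.imread('pics/top0.png')[130:290,200:440]; b=cv2.imread('pics/side0.png')[130:300,200:440]
cv2.imwrite('pics/c1.png',np.vstack([cv2.resize(a,None,fx=2.5,fy=2.5,interpolation=2)[:,:600][:300*1],cv2.resize(b,None,fx=2.5,fy=2.5,interpolation=2)[:300,:600]]))
cv2.imwrite('pics/c2.png',cv2.resize(a,None,fx=3.3,fy=3.3,interpolation=2))
cv2.imwrite('pics/c3.png',cv2.resize(b,None,fx=3.3,fy=3.3,interpolation=2))
E
```

```text
(no output)
```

View pics/c2.png

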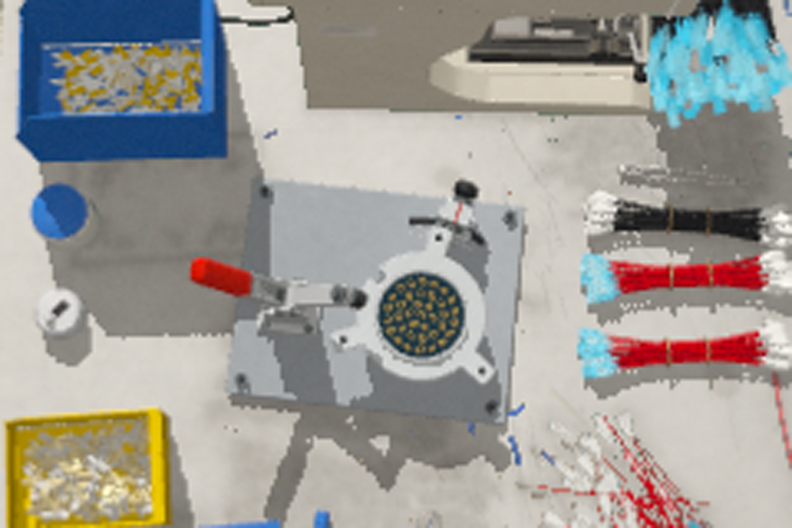

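View pics/c3.png

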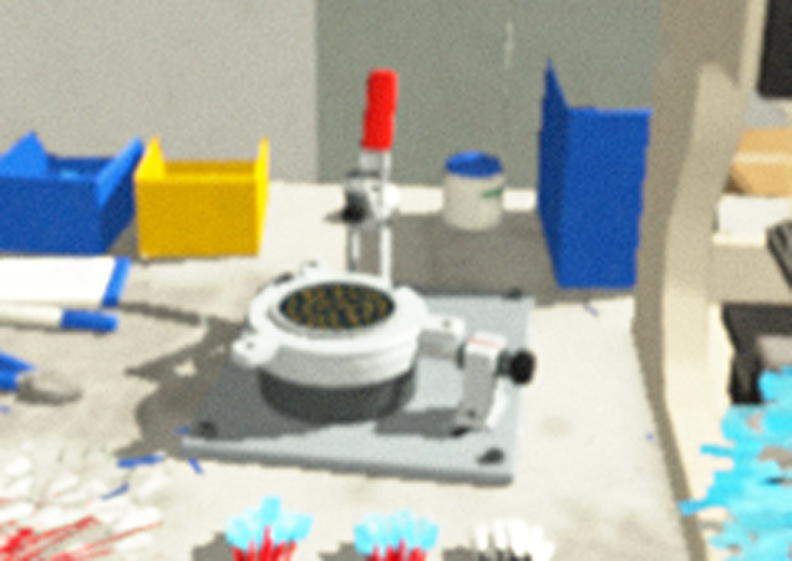

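The top view shows the shell near pixel (327, 224), its ears near world angles −13°, −134° and 110°, and the bracket near −20°. The clamp is open to the left. The keyway can't be seen from here, so I'll get the camera geometry and bring the wrist camera close.

```bash
python3 - <<'E'
from h import *
from scipy.spatial.transform import Rotation as Ro
p=snapshot('wrist');o=monitor.get_obs()
q=o['tool_rot'];R=Ro.from_quat([q[1],q[2],q[3],q[0]]).as_matrix()
c=-np.array(p['R']).T@p['t']
print('toolR',R.round(3).tolist()); print('cam in tool',(R.T@(c-o['ee_pos'])).round(1),'axes in tool',(R.T@np.array(p['R']).T).round(2).tolist(),p['fx'])
t=snapshot('top')
# refine: contour of nest plate & shell disc
print('shell',at_z(t,[[327.3,224.5]],66), 'ears',at_z(t,[[200+x/3.3,130+y/3.3] for x,y in((437,238),(483,372),(343,340))],66).round(1).tolist())
print('plate corners TL TR BR BL',at_z(t,[[200+x/3.3,130+y/3.3] for x,y in((250,180),(525,207),(503,422),(226,395))],10).round(1).tolist())
print('line',at_z(t,[[200+x/3.3,130+y/3.3] for x,y in((458,210),)],62).round(1))
E
```

```text
toolR [[0.964, 0.265, -0.0], [0.265, -0.964, 0.0], [-0.0, -0.0, -1.0]]
cam in tool [  67.5    1.  -177.9] axes in tool [[-0.0, -0.97, -0.23], [1.0, -0.0, -0.0], [-0.0, -0.23, 0.97]] 317.70801084578085
shell [[ 502.22103394 -113.48486593   66.        ]] ears [[569.9, -128.3, 66.0], [449.1, -169.6, 66.0], [475.9, -45.0, 66.0]]
plate corners TL TR BR BL [[635.7, 47.3, 10.0], [613.0, -213.9, 10.0], [409.9, -192.1, 10.0], [431.1, 63.1, 10.0]]
line [[ 597.1 -147.5   62. ]]
```

Emit:
send_rows([
  [0.045,-0.038,-0.003,2,1],
  [0.09,-0.076,-0.006,4,1],
  [0.135,-0.114,-0.009,6,1],
  [0.18,-0.152,-0.012,8,1],
  [0.225,-0.19,-0.015,10,1],
  [0.27,-0.228,-0.015,12,1],
  [0.315,-0.267,-0.015,14,1],
  [0.355,-0.3,-0.015,15.4,1],
  [0.384,-0.325,-0.015,15.4,1],
  [0.384,-0.325,-0.015,15.4,1],
])

```text
t: 2.35
ee_pos: [430.6, -113.7, 220.4]
tool_rot: [-0.0, 1.0, 0.001, -0.0]
force: [-0.7, -0.8, 0.7]
gripper_width: 0.008
finger_force: 0.0
```

```bash
python3 - <<'E'
from h import *
o=monitor.get_obs();print(o['t'],o['ee_pos'],o['tool_rot'],o['gripper_width'],o['force'])
p=snapshot('wrist'); save(p,'w1')
np.savez('w1.npz',**{k:p[k] for k in('frame','depth','fx','fy','cx','cy','dist_coeffs','R','t')})
for l in('shell','keyway','lock_pin','handle_grip'):
    print(l,[(np.round(q['at']).tolist(),round(q['confidence'],2),at_depth(p,q['at']).round().tolist()) for q in finder.recognise(l,p)[:3]])
im=cv2.resize(p['frame'],(800,500),interpolation=2); save(p,'w1',im)
E
```

```text
2.35 [ 430.61752626 -113.67136718  220.40002876] [-8.82770200e-05  9.99999330e-01  1.15451192e-03 -9.43576049e-06] 0.00803146301740465 [-0.65900858 -0.7724453   0.66241329]
shell [([324.0, 116.0], 0.86, [[505.0, -117.0, 65.0]])]
keyway [([324.0, 121.0], 0.64, [[500.0, -117.0, 66.0]]), ([349.0, 40.0], 0.62, [[580.0, -142.0, 53.0]]), ([107.0, 98.0], 0.52, [[517.0, 50.0, 150.0]])]
lock_pin [([351.0, 38.0], 0.6, [[581.0, -144.0, 57.0]])]
handle_grip [([47.0, 118.0], 0.75, [[507.0, 211.0, 25.0]]), ([104.0, 97.0], 0.71, [[518.0, 50.0, 152.0]])]
```

View pics/w1.png

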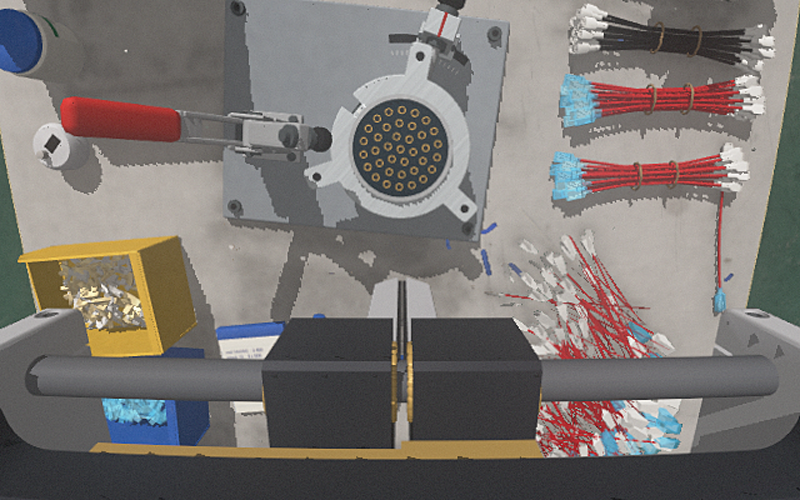

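The keyway notch shows at about (352, 104) in the scaled picture, at world angle ~48°. The pin is near −19°, so the shell needs about 67° clockwise. I'll push the robot-side ear (world ~−133°) on its counter-clockwise side, which stays inside the free sector. Next is a precise measurement from this view.

```bash
cat > meas.py <<'E'
from h import *
from scipy.optimize import least_squares
def meas(p,c0=(500,-114)):
    v,u=np.mgrid[0:400,0:640]; uv=np.c_[u.ravel(),v.ravel()].astype(float)
    d=p['depth'].ravel(); c,r=ray(p,uv); X=c+r*d[:,None]; f=p['frame'].reshape(-1,3).astype(int)
    ok=(d>0)&(np.hypot(X[:,0]-c0[0],X[:,1]-c0[1])<140)
    X=X[ok];f=f[ok]; 
    T=X[(abs(X[:,2]-66)<5)]; cc=np.array(c0,float)
    for _ in range(6):
        q=T[:,:2]-cc; a=np.degrees(np.arctan2(q[:,1],q[:,0]))%360; rr=np.hypot(*q.T)
        mr=np.array([np.max(np.r_[0,rr[(abs((a-b+180)%360-180)<.8)&(rr<90)]]) for b in range(360)])
        g=(mr>54)&(mr<61.5); b=np.radians(np.arange(360)[g]); P=cc+np.c_[np.cos(b),np.sin(b)]*mr[g,None]
        s=least_squares(lambda z:np.hypot(P[:,0]-z[0],P[:,1]-z[1])-z[2],[*cc,58],loss='soft_l1').x; cc=s[:2]
    ears=T[(np.hypot(*(T[:,:2]-cc).T)>64)&(np.hypot(*(T[:,:2]-cc).T)<84)&(abs(T[:,2]-66)<4)]
    ea=np.degrees(np.arctan2(*(ears[:,:2]-cc).T[::-1]))
    # ears are 120 apart: phase from 3rd harmonic
    ph=np.degrees(np.angle(np.exp(3j*np.radians(ea)).mean()))/3
    red=(f[:,0]>150)&(f[:,1]<90)&(f[:,2]<90)&(abs(X[:,2]-62)<6); 
    return cc,s[2],ph,mr,X[red],T
E
python3 - <<'E'
from meas import *
p=dict(np.load('w1.npz')); cc,r,ph,mr,red,T=meas(p)
print(cc,r,'ear phase',ph, 'T z med',np.median(T[:,2]))
print('mr',[(i,round(m)) for i,m in enumerate(mr) if (m<54 or m>63)])
print(len(red),red.mean(0),red.std(0)); q=red[:,:2].mean(0)-cc; print(np.degrees(np.arctan2(q[1],q[0])),np.hypot(*q))
# rays at z=62 for red pixels, independent of depth
f=p['frame'].astype(int); m=(f[...,0]>130)&(f[...,1]<90)&(f[...,2]<90); m[60:]=0; m[:,:320]=0;m[:,380:]=0
v,u=np.nonzero(m); print(len(v)); 
if len(v):
    P=at_z(p,np.c_[u,v],62)[:,:2]; print(P.mean(0),P.min(0),P.max(0)); q=P.mean(0)-cc; print('pin ang',np.degrees(np.arctan2(q[1],q[0])),np.hypot(*q))
E
```

```text
[ 501.70937671 -113.14708078] 57.21496681280978 ear phase -11.811375846037725 T z med 65.53507128151284
mr [(42, 47), (43, 47), (44, 46), (45, 47), (46, 46), (47, 46), (48, 46), (49, 46), (50, 46), (51, 46), (52, 47), (53, 47), (100, 66), (101, 79), (102, 81), (103, 82), (104, 82), (105, 83), (106, 83), (107, 83), (108, 82), (109, 82), (110, 82), (111, 83), (112, 83), (113, 83), (114, 82), (115, 79), (116, 72), (220, 67), (221, 73), (222, 82), (223, 82), (224, 82), (225, 83), (226, 83), (227, 82), (228, 83), (229, 83), (230, 83), (231, 83), (232, 83), (233, 83), (234, 81), (235, 81), (236, 72), (237, 64), (340, 65), (341, 78), (342, 81), (343, 82), (344, 83), (345, 83), (346, 82), (347, 82), (348, 82), (349, 82), (350, 82), (351, 82), (352, 82), (353, 82), (354, 80), (355, 78), (356, 64)]
40 [ 597.6816299  -146.10015744   61.08828947] [5.01659973 1.72132429 0.64681735]
-18.950444843173567 101.47205843241203
42
[ 597.81346221 -146.15287447] [ 588.92307492 -149.89297286] [ 606.25922445 -142.41671194]
pin ang -18.95441844990194 101.61386551881408
```

Shell axis (501.7, −113.1), ears at 228.2°, 108.2° and −11.8°, keyway at 48.2°, pin at −18.95°, so the turn is 67° clockwise. I'll move the shut fingers to the counter-clockwise side of the 228° ear, with the tool y axis radial.

Emit:
send_rows([
  [0.01,0.02,0,-10.5,1],
  [0.02,0.04,0,-21,1],
  [0.03,0.06,0,-31.5,1],
  [0.04,0.075,0,-42,1],
  [0.04,0.075,0,-52.5,1],
  [0.04,0.075,0.02,-63,1],
  [0.04,0.075,0.04,-73.5,1],
  [0.04,0.075,0.06,-84,1],
  [0.04,0.075,0.08,-94.5,1],
  [0.04,0.075,0.1,-105,1],
])

```text
t: 3.85
ee_pos: [469.3, -191.2, 119.9]
tool_rot: [0.0, 0.607, 0.794, 0.0]
force: [-0.2, -0.1, 1.0]
gripper_width: 0.008
finger_force: 0.0
```

Emit:
send_rows([
  [0,0,0.01,-10.5,1],
  [0,0,0.02,-21,1],
  [0,0,0.03,-31.5,1],
  [0,0,0.04,-33,1],
  [0,0,0.05,-33,1],
  [0,0,0.06,-33,1],
  [0,0,0.065,-33,1],
  [0,0,0.07,-33,1],
  [0,0,0.07,-33,1],
  [0,0,0.07,-33,1],
])

```text
t: 5.1
ee_pos: [469.9, -190.4, 50.7]
tool_rot: [0.0, 0.359, 0.933, -0.0]
force: [0.2, -0.4, 0.0]
gripper_width: 0.002
finger_force: 0.0
```

```bash
python3 - <<'E'
from h import *
o=monitor.get_obs();print(o['t'],o['ee_pos'],o['tool_rot'],o['qpos'],o['force'])
p=snapshot('wrist'); save(p,'w2'); 
q=o['tool_rot']; print('yaw',np.degrees(2*np.arctan2(q[2],q[1])))
E
```

```text
5.1 [ 469.91415445 -190.44905975   50.67496829] [ 1.85149043e-04  3.58894848e-01  9.33377980e-01 -1.20060462e-05] [-4.57305372e-01  3.95618998e-01  1.78938529e+00  1.15655157e-05
  9.56217413e-01 -1.29394118e+00] [ 0.20649655 -0.38191568  0.00797932]
yaw 137.93531848143158
```

View pics/w2.png

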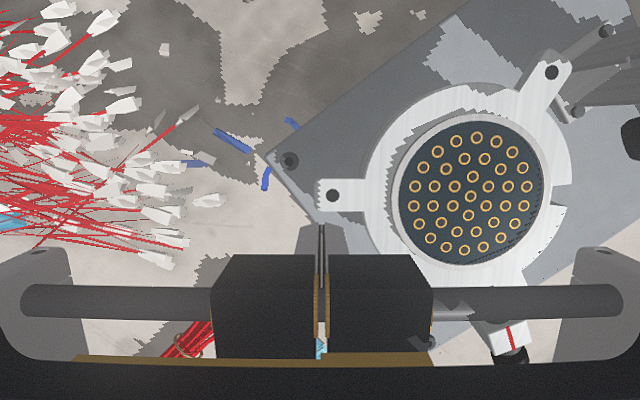

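The fingers stand just behind the ear (ear at (335,195), fingertips at (322,235)). Now I push along a circle about the shell axis, slowly at first to read the friction force.

Emit:
send_rows([
  [0.0028,-0.0009,0,2,1],
  [0.0056,-0.0018,0,4,1],
  [0.0084,-0.0025,0,6,1],
  [0.0098,-0.0028,0,7,1],
  [0.0112,-0.0031,0,8,1],
  [0.0127,-0.0034,0,9,1],
  [0.0141,-0.0036,0,10,1],
  [0.0156,-0.0039,0,11,1],
  [0.017,-0.0041,0,12,1],
  [0.017,-0.0041,0,12,1],
])

```text
t: 6.4
ee_pos: [454.3, -182.0, 50.5]
tool_rot: [-0.0, 0.455, 0.891, -0.0]
force: [1.3, -1.4, 0.4]
gripper_width: 0.002
finger_force: 0.7
```

```bash
cat > st.py <<'E'
from meas import *
import sys
o=monitor.get_obs(); q=o['tool_rot'];yaw=np.degrees(2*np.arctan2(q[2],q[1]))
c=np.array([501.7,-113.1]); e=np.array([np.cos(np.radians(yaw+90)),np.sin(np.radians(yaw+90))]); t=np.array([-e[1],e[0]])
d=o['ee_pos'][:2]-c
print('t',o['t'],'yaw',yaw,'R',d@e,'off',d@t,'z',o['ee_pos'][2],'F rad,tan,z',o['force'][:2]@e,o['force'][:2]@t,o['force'][2])
if len(sys.argv)>1:
    for n in sys.argv[1].split(','):
        p=snapshot(n); cc,r,ph,mr,red,T=meas(p,(501.7,-113.1)); print(n,'centre',cc,'r',r,'ear phase',ph,'notch',[i for i,m in enumerate(mr) if 40<m<53],'ears',[i for i,m in enumerate(mr) if m>70])
E
python3 st.py wrist
```

```text
t 6.4 yaw 125.9278333165308 R 78.8122832865738 off 27.98477355179225 z 50.45512409119439 F rad,tan,z -0.17668148642258394 1.8963585585838847 0.44063809476903526
wrist centre [ 501.15855721 -112.33868546] r 57.21116263522682 ear phase -15.688174927362484 notch [37, 38, 39, 40, 41, 42, 43, 44, 45, 46, 47, 48, 256, 257, 258, 259, 260, 261, 262, 263, 264, 265, 266, 267, 268, 269, 270, 271, 272, 273, 274, 275, 276, 277, 278, 279, 280, 281, 282, 283, 284] ears [95, 96, 97, 98, 99, 100, 101, 102, 103, 104, 105, 106, 107, 108, 109, 110, 111, 216, 217, 218, 219, 220, 221, 222, 223, 224, 225, 226, 227, 228, 229, 230, 231, 232, 233, 344, 345, 346, 347, 348, 349, 350]
```

Contact at a light 2 N, and the shell has turned about 5°. About 62° remain. Two 20° arcs next.

Emit:
send_rows([
  [0.0028,-0.0009,0,2,1],
  [0.0056,-0.0018,0,4,1],
  [0.0084,-0.0025,0,6,1],
  [0.0112,-0.0031,0,8,1],
  [0.0141,-0.0036,0,10,1],
  [0.017,-0.0041,0,12,1],
  [0.0199,-0.0044,0,14,1],
  [0.0228,-0.0046,0,16,1],
  [0.0257,-0.0047,0,18,1],
  [0.0286,-0.0048,0,20,1],
])

```text
t: 7.7
ee_pos: [433.5, -161.6, 50.4]
tool_rot: [-0.0, 0.603, 0.798, -0.0]
force: [0.2, -1.9, 0.8]
gripper_width: 0.008
finger_force: 1.1
```

Emit:
send_rows([
  [0.0028,-0.0009,0,2,1],
  [0.0056,-0.0018,0,4,1],
  [0.0084,-0.0025,0,6,1],
  [0.0112,-0.0031,0,8,1],
  [0.0141,-0.0036,0,10,1],
  [0.017,-0.0041,0,12,1],
  [0.0199,-0.0044,0,14,1],
  [0.0228,-0.0046,0,16,1],
  [0.0257,-0.0047,0,18,1],
  [0.0286,-0.0048,0,20,1],
])

```text
t: 8.95
ee_pos: [420.9, -135.3, 50.3]
tool_rot: [-0.0, 0.732, 0.681, -0.0]
force: [-0.9, -1.6, 0.6]
gripper_width: 0.004
finger_force: 1.0
```

```bash
python3 st.py wrist
```

```text
t 8.95 yaw 85.81511855094435 R 78.98859745958384 off 28.06635572669156 z 50.3451693169366 F rad,tan,z 0.7704900990591307 1.6534526352120977 0.6206881612456853
wrist centre [ 502.03296663 -111.70818763] r 57.27322170536465 ear phase -54.50762139730541 notch [0, 1, 2, 3, 4, 5, 6, 7, 216, 217, 218, 219, 220, 221, 222, 223, 224, 225, 226, 227, 228, 229, 230, 231, 232, 233, 234, 235, 236, 237, 238, 239, 240, 241, 242, 243, 244, 245, 357, 358, 359] ears [64, 65, 66, 67, 68, 69, 70, 71, 176, 177, 178, 179, 180, 181, 182, 183, 184, 185, 186, 187, 188, 189, 190, 191, 192, 193, 304, 305, 306, 307, 308, 309, 310]
```

Emit:
send_rows([
  [0.0028,-0.0009,0,2,1],
  [0.0056,-0.0018,0,4,1],
  [0.0084,-0.0025,0,6,1],
  [0.0112,-0.0031,0,8,1],
  [0.0141,-0.0036,0,10,1],
  [0.017,-0.0041,0,12,1],
  [0.0199,-0.0044,0,14,1],
  [0.0213,-0.0045,0,15,1],
  [0.0228,-0.0046,0,16,1],
  [0.0228,-0.0046,0,16,1],
])

```text
t: 10.25
ee_pos: [418.3, -112.4, 50.4]
tool_rot: [-0.0, 0.819, 0.573, 0.0]
force: [-0.7, -1.3, -0.3]
gripper_width: 0.004
finger_force: 0.3
```

Emit:
send_rows([
  [0.0003,-0.0001,0,0.2,1],
  [0.0006,-0.0002,0,0.4,1],
  [0.0008,-0.0003,0,0.6,1],
  [0.0011,-0.0004,0,0.8,1],
  [0.0014,-0.0005,0,1,1],
  [0.0017,-0.0006,0,1.2,1],
  [0.0019,-0.0007,0,1.4,1],
  [0.0022,-0.0008,0,1.6,1],
  [0.0025,-0.0009,0,1.8,1],
  [0.0028,-0.0009,0,2,1],
])

```text
t: 11.5
ee_pos: [418.4, -109.5, 50.4]
tool_rot: [-0.0, 0.829, 0.559, -0.0]
force: [-1.5, -1.1, -0.8]
gripper_width: 0.005
finger_force: 0.9
```

```bash
python3 st.py wrist,top
```

```text
t 11.5 yaw 67.93113885743387 R 78.58042244492574 off 27.9944154968343 z 50.443811976092576 F rad,tan,z 1.0130413718150344 1.615986905845396 -0.8209971331397667
wrist centre [ 502.30262434 -111.75774453] r 57.22154693246577 ear phase 45.32570216646793 notch [51, 52, 53, 54, 55, 56, 57, 58, 59, 60, 61, 62, 63, 64, 65, 66, 67, 68, 69, 70, 198, 199, 200, 201, 202, 203, 204, 205, 206, 207, 208, 209, 210, 211, 212, 213, 214, 215, 216, 217, 218, 219, 220, 221, 222, 223, 224, 225, 226, 227, 228, 229, 339, 340, 341, 342, 343, 344, 345, 346, 347, 348, 349] ears [37, 38, 39, 40, 41, 42, 43, 44, 45, 46, 47, 48, 49, 158, 159, 160, 161, 162, 163, 164, 165, 166, 167, 168, 169, 170, 171, 172, 173, 174, 175, 287, 288, 289, 290, 291, 292]
top centre [ 501.74857845 -112.83462912] r 56.02734770461074 ear phase 45.179210397952126 notch [5, 8, 9, 10, 11, 12, 15, 17, 18, 20, 21, 22, 25, 27, 30, 32, 36, 37, 56, 57, 58, 59, 61, 64, 65, 66, 69, 70, 71, 74, 75, 76, 78, 79, 294, 296, 301, 303, 312, 314, 321, 323, 324, 325, 326, 327, 330, 334, 337, 340, 344, 345, 348, 349, 350, 352, 353, 356] ears [39, 40, 41, 42, 43, 44, 45, 46, 47, 48, 49, 50, 51, 52, 53, 277, 278, 279, 280, 281, 282, 283, 284, 285, 286, 287, 288, 289, 290, 291, 341, 342, 343]
```

Emit:
send_rows([
  [0.0001,0,0,0.1,1],
  [0.0003,-0.0001,0,0.2,1],
  [0.0004,-0.0001,0,0.3,1],
  [0.0006,-0.0002,0,0.4,1],
  [0.0007,-0.0002,0,0.5,1],
  [0.0008,-0.0003,0,0.6,1],
  [0.001,-0.0003,0,0.7,1],
  [0.0011,-0.0004,0,0.8,1],
  [0.0012,-0.0004,0,0.9,1],
  [0.0014,-0.0005,0,1,1],
])

```text
t: 12.85
ee_pos: [418.5, -108.0, 50.4]
tool_rot: [0.0, 0.834, 0.551, 0.0]
force: [-1.6, -1.6, -0.2]
gripper_width: 0.005
finger_force: 0.8
```

Emit:
send_rows([
  [0.0001,0,0,0.1,1],
  [0.0003,-0.0001,0,0.2,1],
  [0.0004,-0.0001,0,0.3,1],
  [0.0006,-0.0002,0,0.4,1],
  [0.0007,-0.0002,0,0.5,1],
  [0.0008,-0.0003,0,0.6,1],
  [0.001,-0.0003,0,0.7,1],
  [0.0011,-0.0004,0,0.8,1],
  [0.0012,-0.0004,0,0.9,1],
  [0.0014,-0.0005,0,1,1],
])

```text
t: 14.1
ee_pos: [418.6, -106.5, 50.4]
tool_rot: [-0.0, 0.839, 0.544, 0.0]
force: [0.5, 0.3, -0.0]
gripper_width: 0.004
finger_force: 0.0
```

```bash
python3 st.py wrist | sed 's/ears.*//'
```

```text
t 14.1 yaw 65.93616936593946 R 78.5915012410227 off 27.92092218608236 z 50.4428915718026 F rad,tan,z -0.3194421066387972 -0.41799393286458325 -0.04010595860797023
wrist centre [ 502.07450406 -112.68923128] r 57.355048300809926 ear phase 42.96436851237424 notch [50, 51, 52, 53, 54, 55, 56, 57, 58, 59, 60, 61, 62, 63, 64, 65, 66, 67, 68, 69, 70, 195, 196, 197, 198, 199, 200, 201, 202, 203, 204, 205, 206, 207, 208, 209, 210, 211, 212, 213, 214, 215, 216, 217, 218, 219, 220, 221, 222, 223, 224, 225, 226, 227, 337, 338, 339, 340, 341, 342, 343, 344, 345, 346, 347]
```

The force fell to zero, so the pin may have sprung in. I'll continue in 1° steps to feel for the stop.

Emit:
send_rows([
  [0.0001,0,0,0.1,1],
  [0.0003,-0.0001,0,0.2,1],
  [0.0004,-0.0001,0,0.3,1],
  [0.0006,-0.0002,0,0.4,1],
  [0.0007,-0.0002,0,0.5,1],
  [0.0008,-0.0003,0,0.6,1],
  [0.001,-0.0003,0,0.7,1],
  [0.0011,-0.0004,0,0.8,1],
  [0.0012,-0.0004,0,0.9,1],
  [0.0014,-0.0005,0,1,1],
])

```text
t: 15.4
ee_pos: [418.7, -105.1, 50.4]
tool_rot: [0.0, 0.844, 0.537, 0.0]
force: [-0.4, -1.5, 0.4]
gripper_width: 0.006
finger_force: 0.3
```

```bash
python3 st.py wrist | sed 's/ears.*//'; python3 -c "
from h import *
p=snapshot('side'); save(p,'s2',cv2.resize(p['frame'][190:290,240:380],None,fx=5,fy=5,interpolation=2))"
```

```text
t 15.4 yaw 64.93657493152192 R 78.60119522306279 off 27.908117613737744 z 50.44487040715826 F rad,tan,z -0.277561898120812 1.4798227587341395 0.4209428064130276
wrist centre [ 502.07399145 -112.55442628] r 57.38592581265422 ear phase 42.23212758939097 notch [51, 52, 53, 54, 55, 56, 57, 58, 59, 60, 61, 62, 63, 64, 65, 66, 67, 68, 69, 70, 71, 194, 195, 196, 197, 198, 199, 200, 201, 202, 203, 204, 205, 206, 207, 208, 209, 210, 211, 212, 213, 214, 215, 216, 217, 218, 219, 220, 221, 222, 223, 224, 225, 336, 337, 338, 339, 340, 341, 342, 343, 344, 345, 346]
```

View pics/s2.png

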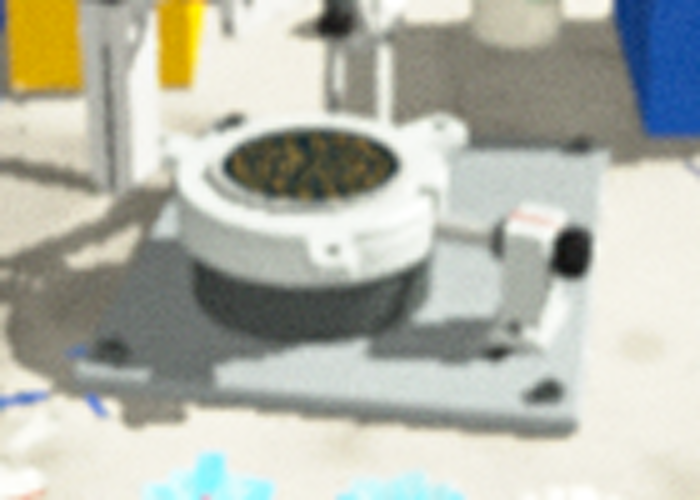

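The picture shows the pin at (440–495, 230) against the notch edge, and it's unclear whether it has entered. I'll keep feeling forward.

Emit:
send_rows([
  [0.0001,0,0,0.1,1],
  [0.0003,-0.0001,0,0.2,1],
  [0.0004,-0.0001,0,0.3,1],
  [0.0006,-0.0002,0,0.4,1],
  [0.0007,-0.0002,0,0.5,1],
  [0.0008,-0.0003,0,0.6,1],
  [0.001,-0.0003,0,0.7,1],
  [0.0011,-0.0004,0,0.8,1],
  [0.0012,-0.0004,0,0.9,1],
  [0.0014,-0.0005,0,1,1],
])

```text
t: 16.75
ee_pos: [418.8, -103.6, 50.5]
tool_rot: [0.0, 0.848, 0.529, -0.0]
force: [0.4, -1.1, 0.0]
gripper_width: 0.003
finger_force: 0.3
```

```bash
python3 st.py wrist | sed 's/notch.*225,/../;s/ears.*//'
```

```text
t 16.75 yaw 63.93755593627434 R 78.63787553525279 off 27.88824001770923 z 50.45240899000252 F rad,tan,z -0.8224282168994488 0.8623960382845863 0.007126994762470279
wrist centre [ 502.34899487 -112.07426588] r 57.21099669190105 ear phase 41.595383889854155 .. 335, 336, 337, 338, 339, 340, 341, 342, 343, 344, 345]
```

Emit:
send_rows([
  [0.0001,0,0,0.1,1],
  [0.0003,-0.0001,0,0.2,1],
  [0.0004,-0.0001,0,0.3,1],
  [0.0006,-0.0002,0,0.4,1],
  [0.0007,-0.0002,0,0.5,1],
  [0.0008,-0.0003,0,0.6,1],
  [0.001,-0.0003,0,0.7,1],
  [0.0011,-0.0004,0,0.8,1],
  [0.0012,-0.0004,0,0.9,1],
  [0.0014,-0.0005,0,1,1],
])

```text
t: 18.05
ee_pos: [419.0, -102.1, 50.5]
tool_rot: [0.0, 0.853, 0.522, 0.0]
force: [-0.2, -0.8, -0.7]
gripper_width: 0.006
finger_force: 0.3
```

```bash
python3 st.py wrist | sed 's/notch.*225,/../;s/ears.*//'
```

```text
t 18.05 yaw 62.93721403814324 R 78.65082804989156 off 27.85763829339435 z 50.456742873804195 F rad,tan,z -0.22158226273001325 0.7920958429576893 -0.6985254606062552
wrist centre [ 502.31506404 -111.99586569] r 57.263970404167885 ear phase 40.71972240805734 notch [50, 51, 52, 53, 54, 55, 56, 57, 58, 59, 60, 61, 62, 63, 64, 65, 66, 67, 68, 69, 70, 71, 72, 193, 194, 195, 196, 197, 198, 199, 200, 201, 202, 203, 204, 205, 206, 207, 208, 209, 210, 211, 212, 213, 214, 215, 216, 217, 218, 219, 220, 221, 222, 223, 334, 335, 336, 337, 338, 339, 340, 341, 342, 343, 344]
```

Emit:
send_rows([
  [0.0001,0,0,0.1,1],
  [0.0002,0,0,0.15,1],
  [0.0003,-0.0001,0,0.2,1],
  [0.0003,-0.0001,0,0.25,1],
  [0.0004,-0.0001,0,0.3,1],
  [0.0005,-0.0002,0,0.35,1],
  [0.0006,-0.0002,0,0.4,1],
  [0.0006,-0.0002,0,0.45,1],
  [0.0007,-0.0002,0,0.5,1],
  [0.0007,-0.0002,0,0.5,1],
])

```text
t: 19.35
ee_pos: [419.1, -101.4, 50.4]
tool_rot: [-0.0, 0.855, 0.518, -0.0]
force: [-0.4, -0.6, 0.6]
gripper_width: 0.004
finger_force: 0.3
```

```bash
python3 st.py wrist | sed 's/notch.*22.,/../;s/ears.*//'; python3 -c "
from h import *
p=snapshot('wrist'); c=proj(p,[590,-143,60])[0]; print(c); x,y=int(c[0]),int(c[1]); x0=max(0,min(x-60,520));y0=max(0,min(y-50,300)); save(p,'w3',cv2.resize(p['frame'][y0:y0+100,x0:x0+120],None,fx=5,fy=5,interpolation=2))"
```

```text
t 19.35 yaw 62.44375124220337 R 78.64753404862876 off 27.854236235215275 z 50.44158416365957 F rad,tan,z 0.05013983180669707 0.6870800240324454 0.5807731835309049
wrist centre [ 502.26231527 -111.95354049] r 57.27578836956334 ear phase 40.247370805307334 .. 333, 334, 335, 336, 337, 338, 339, 340, 341, 342, 343, 344] 
[623.58614912 170.35030979]
```

View pics/w3.png

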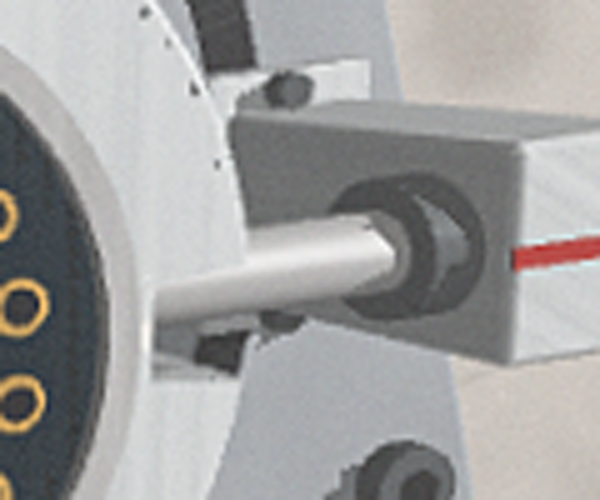

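The pin is deep in the keyway (tip at (155, 300) in the crop) and the notch's trailing edge is almost against it. One more small step to feel the stop.

Emit:
send_rows([
  [0.0001,0,0,0.1,1],
  [0.0002,0,0,0.15,1],
  [0.0003,-0.0001,0,0.2,1],
  [0.0003,-0.0001,0,0.25,1],
  [0.0004,-0.0001,0,0.3,1],
  [0.0005,-0.0002,0,0.35,1],
  [0.0006,-0.0002,0,0.4,1],
  [0.0006,-0.0002,0,0.45,1],
  [0.0007,-0.0002,0,0.5,1],
  [0.0007,-0.0002,0,0.5,1],
])

```text
t: 20.7
ee_pos: [419.2, -100.7, 50.4]
tool_rot: [-0.0, 0.857, 0.515, -0.0]
force: [-0.6, -1.3, -0.9]
gripper_width: 0.007
finger_force: 0.5
```

Emit:
send_rows([
  [0.0001,0,0,0.1,1],
  [0.0002,0,0,0.15,1],
  [0.0003,-0.0001,0,0.2,1],
  [0.0003,-0.0001,0,0.25,1],
  [0.0004,-0.0001,0,0.3,1],
  [0.0005,-0.0002,0,0.35,1],
  [0.0006,-0.0002,0,0.4,1],
  [0.0006,-0.0002,0,0.45,1],
  [0.0007,-0.0002,0,0.5,1],
  [0.0007,-0.0002,0,0.5,1],
])

```text
t: 21.95
ee_pos: [419.4, -100.0, 50.4]
tool_rot: [0.0, 0.86, 0.511, -0.0]
force: [-0.5, -4.0, 1.0]
gripper_width: 0.004
finger_force: 2.0
```

```bash
python3 st.py wrist | sed 's/notch.*22.,/../;s/ears.*//'
```

```text
t 21.95 yaw 61.444530645618954 R 78.55222336792956 off 27.852606054280788 z 50.44794143142668 F rad,tan,z -1.433991880960453 3.7409143982789166 0.9948567844999724
wrist centre [ 502.66632803 -111.61320488] r 57.233445262108354 ear phase 39.716739860411856 .. 332, 333, 334, 335, 336, 337, 338, 339, 340, 341, 342]
```

The force rose to about 3.7 N while the shell stopped turning: that's the stop. Now I back off the ear, lift, and go above the clamp's handle.

Emit:
send_rows([
  [-0.003,0,0,0,1],
  [-0.007,0,0,0,1],
  [-0.012,0,0,0,1],
  [-0.012,0,-0.01,0,1],
  [-0.012,0,-0.035,0,1],
  [-0.012,0,-0.065,0,1],
  [-0.012,0,-0.095,0,1],
  [-0.012,0,-0.125,0,1],
  [-0.012,0,-0.15,0,1],
  [-0.012,0,-0.16,0,1],
])

```text
t: 23.25
ee_pos: [414.0, -110.6, 212.1]
tool_rot: [0.001, 0.86, 0.511, 0.001]
force: [0.0, -0.5, -0.0]
gripper_width: 0.003
finger_force: 0.0
```

Emit:
send_rows([
  [0.02,0.001,0,-3,1],
  [0.045,0.002,0,-6,1],
  [0.07,0.004,0,-9,1],
  [0.095,0.005,0,-12,1],
  [0.12,0.006,0,-15,1],
  [0.145,0.007,0,-18,1],
  [0.17,0.009,0,-21,1],
  [0.19,0.01,0,-23.4,1],
  [0.198,0.01,0,-23.4,1],
  [0.198,0.01,0,-23.4,1],
])

```text
t: 24.5
ee_pos: [517.0, 58.7, 210.2]
tool_rot: [-0.0, 0.738, 0.674, -0.0]
force: [-0.3, 0.3, 0.5]
gripper_width: 0.007
finger_force: 0.0
```

```bash
python3 - <<'E'
from h import *
o=monitor.get_obs(); q=o['tool_rot'];print(o['t'],o['ee_pos'],'yaw',np.degrees(2*np.arctan2(q[2],q[1])),o['force'])
for n in('top','side'):
    p=snapshot(n); f=p['frame'].astype(int); m=(f[...,0]>130)&(f[...,1]<70)&(f[...,2]<70)
    v,u=np.nonzero(m); X=at_depth(p,np.c_[u,v]); k=(X[:,2]>100)&(abs(X[:,0]-517)<40)
    X=X[k]; print(n,k.sum(),X.mean(0) if k.sum() else '', X.min(0) if k.sum() else '', X.max(0) if k.sum() else '')
p=snapshot('side'); save(p,'s3',cv2.resize(p['frame'][100:260,220:420],None,fx=3.5,fy=3.5,interpolation=2))
p=snapshot('wrist'); save(p,'w4')
w=dict(np.load('w1.npz'));f=w['frame'].astype(int); m=(f[...,0]>130)&(f[...,1]<70)&(f[...,2]<70); m[:,160:]=0
v,u=np.nonzero(m); X=at_depth(w,np.c_[u,v]); X=X[X[:,2]>100]; print('w1',len(X),X.mean(0),X.min(0),X.max(0)); 
y=X[:,1]; print(np.polyfit(y,X[:,0],1), np.polyfit(y,X[:,2],1))
E
```

```text
24.5 [516.99597864  58.65361967 210.24395773] yaw 84.82281962591334 [-0.25299714  0.28752025  0.52959888]
top 0   
side 168 [520.25026645  49.85416963 152.40941608] [509.58633567  29.90226383 128.62209237] [529.2432475   70.85588503 176.36454416]
w1 1266 [523.87318971  56.63920208 159.91337724] [ 498.39755436 -114.35091395  126.46710499] [531.35932135  79.15639424 398.29086587]
[3.96710808e-02 5.21626251e+02] [1.21881990e-01 1.53010079e+02]
```

View pics/s3.png

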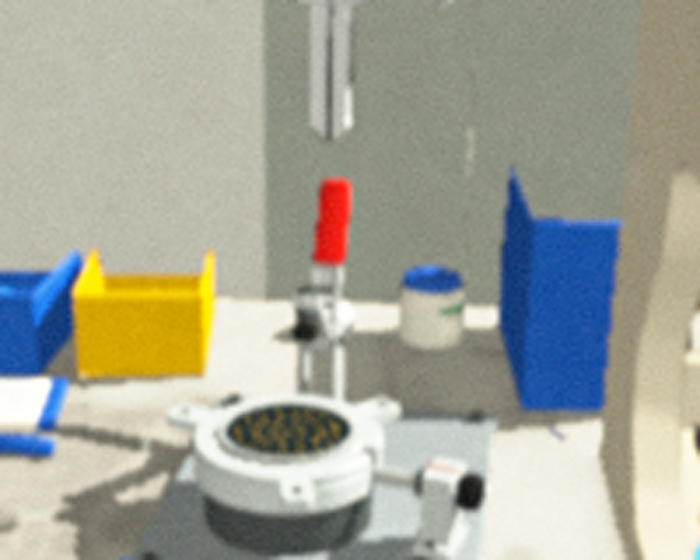

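The handle's red grip is at about x=520.5, y=50–79, just under the shut fingers. I'll shift 3.5 mm to centre and press down.

Emit:
send_rows([
  [0,0.0035,0.01,0,1],
  [0,0.0035,0.02,0,1],
  [0,0.0035,0.03,0,1],
  [0,0.0035,0.033,0,1],
  [0,0.0035,0.036,0,1],
  [0,0.0035,0.039,0,1],
  [0,0.0035,0.042,0,1],
  [0,0.0035,0.045,0,1],
  [0,0.0035,0.048,0,1],
  [0,0.0035,0.05,0,1],
])

```text
t: 25.95
ee_pos: [520.6, 58.3, 160.3]
tool_rot: [-0.0, 0.738, 0.675, -0.0]
force: [0.6, -0.6, 2.3]
gripper_width: 0.006
finger_force: 1.0
```

Emit:
send_rows([
  [0,0,0.002,0,1],
  [0,0,0.004,0,1],
  [0,0,0.006,0,1],
  [0,0,0.008,0,1],
  [0,0,0.01,0,1],
  [0,0,0.012,0,1],
  [0,0,0.014,0,1],
  [0,0,0.016,0,1],
  [0,0,0.018,0,1],
  [0,0,0.02,0,1],
])

```text
t: 27.2
ee_pos: [520.6, 58.3, 140.3]
tool_rot: [0.0, 0.738, 0.675, 0.0]
force: [0.1, -0.1, 4.1]
gripper_width: 0.004
finger_force: 1.2
```

Handle turning at about 4 N, so I'll continue.

Emit:
send_rows([
  [0,0,0.002,0,1],
  [0,0,0.004,0,1],
  [0,0,0.006,0,1],
  [0,0,0.008,0,1],
  [0,0,0.01,0,1],
  [0,0,0.012,0,1],
  [0,0,0.014,0,1],
  [0,0,0.016,0,1],
  [0,0,0.018,0,1],
  [0,0,0.02,0,1],
])

```text
t: 28.45
ee_pos: [520.6, 58.3, 120.3]
tool_rot: [-0.0, 0.738, 0.675, 0.0]
force: [0.2, 1.8, 4.2]
gripper_width: 0.001
finger_force: 1.5
```

Emit:
send_rows([
  [0,0,0.002,0,1],
  [0,0,0.004,0,1],
  [0,0,0.006,0,1],
  [0,0,0.008,0,1],
  [0,0,0.01,0,1],
  [0,0,0.012,0,1],
  [0,0,0.014,0,1],
  [0,0,0.016,0,1],
  [0,0,0.017,0,1],
  [0,0,0.018,0,1],
])

```text
t: 29.7
ee_pos: [520.6, 58.3, 102.4]
tool_rot: [-0.0, 0.738, 0.675, -0.0]
force: [0.3, 1.6, 3.6]
gripper_width: 0.003
finger_force: 1.6
```

```bash
python3 - <<'E'
from h import *
o=monitor.get_obs(); print(o['t'],o['ee_pos'],o['force'])
p=snapshot('side'); save(p,'s4',cv2.resize(p['frame'][100:260,220:420],None,fx=3.5,fy=3.5,interpolation=2))
f=p['frame'].astype(int); m=(f[...,0]>130)&(f[...,1]<70)&(f[...,2]<70)
v,u=np.nonzero(m); X=at_depth(p,np.c_[u,v]); k=(X[:,2]>70)&(abs(X[:,0]-517)<40)&(X[:,1]>0); X=X[k]; print(k.sum(),X.mean(0),X.min(0),X.max(0))
E
```

```text
29.7 [520.56953021  58.30718409 102.38097343] [0.25112412 1.63952542 3.61994848]<stdin>:5: RuntimeWarning: Mean of empty slice.
  ret = um.true_divide(
Traceback (most recent call last):
ValueError: zero-size array to reduction operation minimum which has no identity
```

View pics/s4.png

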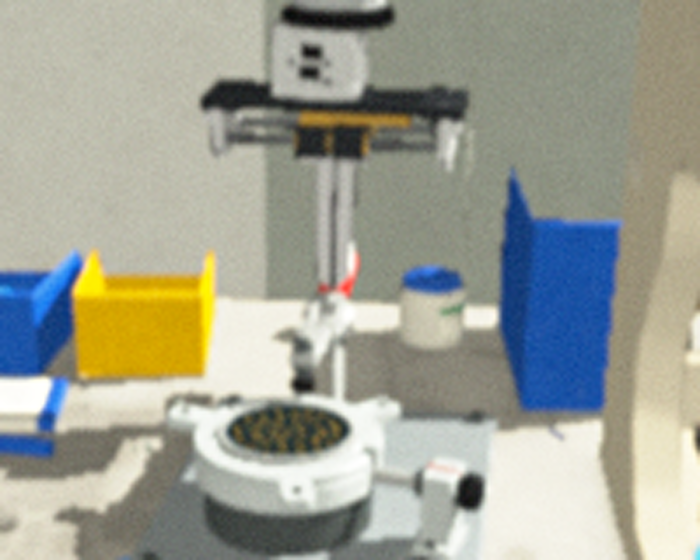

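The handle is down under the fingers, and the clamp's spindle (302, 385) is swinging towards the flange. I'll finish gently.

Emit:
send_rows([
  [0,0,0.001,0,1],
  [0,0,0.002,0,1],
  [0,0,0.003,0,1],
  [0,0,0.004,0,1],
  [0,0,0.005,0,1],
  [0,0,0.0055,0,1],
  [0,0,0.006,0,1],
  [0,0,0.0065,0,1],
  [0,0,0.007,0,1],
  [0,0,0.007,0,1],
])

```text
t: 31.0
ee_pos: [520.6, 58.3, 95.4]
tool_rot: [-0.0, 0.738, 0.675, -0.0]
force: [1.0, 3.4, 2.6]
gripper_width: 0.001
finger_force: 1.4
```

Emit:
send_rows([
  [0,0,0.0001,0,1],
  [0,0,0.0002,0,1],
  [0,0,0.0003,0,1],
  [0,0,0.0004,0,1],
  [0,0,0.0005,0,1],
  [0,0,0.0006,0,1],
  [0,0,0.0007,0,1],
  [0,0,0.0008,0,1],
  [0,0,0.0009,0,1],
  [0,0,0.001,0,1],
])

```text
t: 32.25
ee_pos: [520.6, 58.3, 94.5]
tool_rot: [-0.0, 0.738, 0.675, 0.0]
force: [-0.2, 3.4, 4.4]
gripper_width: 0.005
finger_force: 2.4
```

Emit:
send_rows([
  [0,0,0.0001,0,1],
  [0,0,0.0002,0,1],
  [0,0,0.0003,0,1],
  [0,0,0.0004,0,1],
  [0,0,0.0005,0,1],
  [0,0,0.0006,0,1],
  [0,0,0.0007,0,1],
  [0,0,0.0008,0,1],
  [0,0,0.0009,0,1],
  [0,0,0.001,0,1],
])

```text
t: 33.5
ee_pos: [520.7, 58.4, 93.7]
tool_rot: [0.0, 0.738, 0.675, 0.0]
force: [-1.4, 4.9, 7.5]
gripper_width: 0.005
finger_force: 3.8
```

Emit:
send_rows([
  [0,0,0.0001,0,1],
  [0,0,0.0002,0,1],
  [0,0,0.0003,0,1],
  [0,0,0.0004,0,1],
  [0,0,0.0005,0,1],
  [0,0,0.0006,0,1],
  [0,0,0.0007,0,1],
  [0,0,0.0008,0,1],
  [0,0,0.0009,0,1],
  [0,0,0.001,0,1],
])

```text
t: 34.75
ee_pos: [520.7, 58.4, 93.4]
tool_rot: [0.0, 0.738, 0.675, 0.0]
force: [-5.3, 3.9, 16.6]
gripper_width: 0.003
finger_force: 8.4
```

The force jumped to 17 N at z ≈ 93.4 mm, which is the clamp's hard stop. I'll lift away straight up and check.

Emit:
send_rows([
  [0,0,-0.002,0,1],
  [0,0,-0.005,0,1],
  [0,0,-0.015,0,1],
  [0,0,-0.035,0,1],
  [0,0,-0.06,0,1],
  [0,0,-0.085,0,1],
  [0,0,-0.11,0,1],
  [0,0,-0.13,0,1],
  [0,0,-0.14,0,1],
  [0,0,-0.14,0,1],
])

```text
t: 36.0
ee_pos: [520.7, 58.2, 232.7]
tool_rot: [0.0, 0.738, 0.675, 0.0]
force: [-0.1, 0.4, -0.3]
gripper_width: 0.005
finger_force: 0.0
```

Emit:
send_rows([
  [-0.02,0,0,0,1],
  [-0.045,0,0,0,1],
  [-0.07,0,0,0,1],
  [-0.095,0,0,0,1],
  [-0.12,-0.02,0,0,1],
  [-0.145,-0.045,0,0,1],
  [-0.17,-0.06,0,0,1],
  [-0.18,-0.06,0,0,1],
  [-0.18,-0.06,0,0,1],
  [-0.18,-0.06,0,0,1],
])

```text
t: 37.25
ee_pos: [445.0, -115.0, 232.1]
tool_rot: [-0.0, 0.738, 0.675, -0.0]
force: [-0.5, 0.1, -0.3]
gripper_width: 0.005
finger_force: 0.0
```

```bash
python3 - <<'E'
from meas import *
o=monitor.get_obs(); print(o['t'],o['ee_pos'],o['force'])
p=snapshot('wrist'); s=snapshot('side')
f=p['frame'].astype(int); m=(f[...,0]>130)&(f[...,1]<70)&(f[...,2]<70)
v,u=np.nonzero(m); X=at_depth(p,np.c_[u,v]); k=(X[:,2]>70)&(X[:,2]<180)&(abs(X[:,0]-520)<40)&(X[:,1]>20); X=X[k]
if k.sum(): print('grip',k.sum(),np.median(X,0),X.min(0),X.max(0),'slope',np.polyfit(X[:,1],X[:,2],1))
cc,r,ph,mr,red,T=meas(p,(501.7,-113.1)); print(cc,ph,[i for i,x in enumerate(mr) if 40<x<53])
a=cv2.resize(p['frame'],(560,350),interpolation=3); b=cv2.resize(s['frame'][150:260,240:400],(560,385)[:2],interpolation=2)
cv2.imwrite('pics/f1.png',np.vstack([a[:210],b])[:,:,::-1]); save(p,'w5')
E
```

```text
37.25 [ 445.03609247 -115.03368457  232.10020118] [-0.45218786  0.10160761 -0.34640651]
[ 501.93108569 -112.46909344] 38.73459053721482 [70, 71, 72, 73, 74, 75, 76, 77, 78, 79, 80, 81, 82, 83, 84, 85, 86, 87, 88, 89, 334, 335, 336, 337, 338, 339, 340, 341, 342, 343, 344, 345]
```

View pics/f1.png

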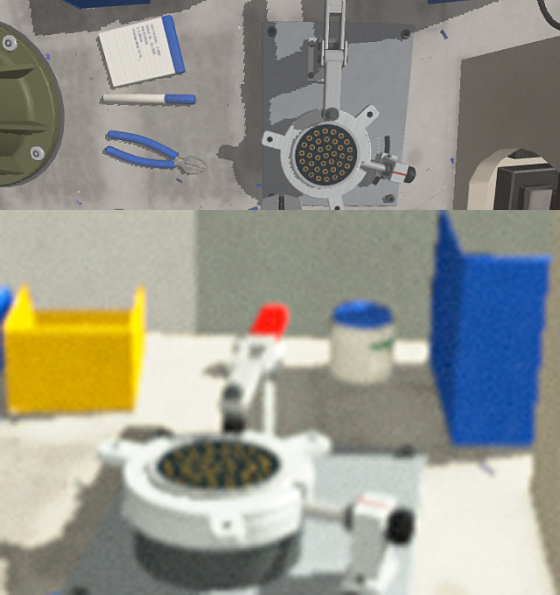

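The clamp arm's spindle sits on the flange (330,112 above), and the pin is still in the keyway (365,160). A quick check of the handle angle in the fixed views, then sign off.

```bash
python3 - <<'E'
from h import *
for n in('top','side'):
    p=snapshot(n); f=p['frame'].astype(int); m=(f[...,0]>120)&(f[...,1]<80)&(f[...,2]<80)
    v,u=np.nonzero(m); X=at_depth(p,np.c_[u,v]); k=(X[:,2]>70)&(X[:,2]<180)&(abs(X[:,0]-520)<40)&(X[:,1]>20); X=X[k]
    if k.sum()>5: print(n,k.sum(),np.median(X,0),X.min(0),X.max(0),'slope deg',np.degrees(np.arctan(np.polyfit(X[:,1],X[:,2],1)[0])))
E
```

```text
top 156 [519.66794557  91.4169508   92.78111072] [508.35397976  62.00141333  82.00236169] [532.28652356 121.11771254 100.9268798 ] slope deg -1.0496551650202408
side 53 [524.86624766  84.11812848  94.09177769] [513.86479218  58.93282795  88.46442608] [533.72620178 110.13782828  95.91213421] slope deg 0.3553273770912982
```

The handle is level and its grip top is at 93–94 mm, so it is fully closed.

```bash
python3 -c "
from cell import job
print(job.sign_off())"
```

```text
the job is handed in; nothing more can be done
None
```

The shell is clocked with the spring pin in its keyway (stop felt at about 4 N), the toggle clamp is fully closed on the flange, the other things were left alone, and the job is handed in; no verdict was returned.

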